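Release the display turntable's pawl and turn it back to the pointer

ROBOT

A 6-joint arm with a two-finger parallel gripper is mounted at the origin on the work surface. World frame = base frame: x ahead of the robot, y to its left, z up, the work surface at z = 0. Lengths are in m, angles in rad, forces in N, time in s.
With the tool pointing down it reaches from about 0.3 to 0.775 m from the base axis. Payload 14.6 kg.
Tool frame: the origin (TCP) lies at the very end of the fingers, on their centre line; the grasp point (between the pads) lies 19 mm behind it; z points along the fingers, y is the line along which they close (so a half turn about z gives the same grasp; the last joint's range is limited). The gripper opens to 94 mm and grips with 3 to 60 N. Pads are 16 mm wide; open, the fingers measure 119 mm over their backs; the gripper's body (75 mm by 177 mm) begins 78 mm behind the grasp point.
Start: joints at [1.053, 0.3, 1.521, -0, 1.321, -0.067], TCP at [0.24, 0.495, 0.205] pointing down, gripper open.
Joint ranges: [-3.03, 3.03], [-0.79, 2.21], [0.23, 2.52], [-1.04, 4.18], [0, 3.07], [-2.55, 2.55]. Speed limits (rad/s): [2.22, 2.22, 2.57, 3.14, 3.14, 3.14].

INTERFACE

Orientations are given as [roll, pitch, yaw] about the fixed x, y, z axes, in that order (R = Rz(yaw) Ry(pitch) Rx(roll)).
In Python, from station import ctrl gives the robot as it stands. The module is installed in compiled form; this text tells all that it offers.
- The arm moves only by the tool play_rows, never from a script. Its argument "commands" is a list of rows, each a list of 7 numbers: the shift along the tool's x, y, z in m, then the turn, a rotation vector about the tool's x, y, z in degrees, then the closure, from -1 (fully open) to 1 (shut). A call has 1 to 20 rows; each row shifts and turns the commanded pose from where the row before left it, along the tool's axes as they then stand; what a row does not reach is not made up. A row lasts 1/12 s, in which the tool goes at most 41.7 mm and 7.16 degrees, less where a joint would pass 70% of its speed; a pose out of reach is approached as far as the arm can. A call is refused whole if a number of a shift passes 0.0417 or a number of a turn 7.16, either way. A call with a gripper value outside its range is refused whole. The fingers move at their own pace and stop on an object; "force" is the grip in N (left out, the last holds). Time passes only in rows, so rows that do not move let the fingers close. It gives the time, the measured TCP pose, the force, the opening and the grip force at its end, in the units of the state.
- ctrl.get_obs(): the state, without advancing time (a new reading comes with each control period).
- ctrl.camera(name): name is "side" or "top"; returns the picture (420x560x3 uint8, blue, green, red); there is no depth.
- ctrl.camera_model(name): a dict with "fx", "fy", "cx", "cy" (pixels), "rvec" (rotation vector, rad) and "tvec" (3), from world to camera coordinates, as OpenCV has them. Camera axes: x right, y down, z forward; pixel columns grow to the right and rows downward; lengths in m; the calibration is good to about 2 mm. A picture is of the moment at which its call begins. camera_model takes no time and is no camera call.
- ctrl.hand_in(): hands the job in; it is judged then, once.
The state is a dict: "time_s": time; "qpos": joint angles; "joint_vel": joint speeds; "tau": joint torques, N m; "ee_pos": TCP position; "eef_rot": TCP orientation; "force": force on the tool from outside, world axes, zero at the start; "moment": the same for the moment, N m; "grip_width": finger opening in m; "grip_force": force on a finger pad.
Only numpy, scipy, OpenCV 4.12 (cv2) and the standard library are available. Lean on these libraries where they do the work, as an engineer would, in place of code of your own. Each camera call takes 0.05 s, during which the arm holds its last target. There are 200 camera calls.

TASK

The display turntable has been ratcheted on too far and will not turn back. Throw its steel pawl right over by the ball-ended lever so that it stays clear of the teeth, then turn the turntable back (clockwise from above) until its brass knob is in line with the brass pointer at the front of the stand. Leave the pawl thrown back and the ruby thimble standing on the turntable.

Things in the scene. Friction and masses are not known exactly. Their poses are not given: they have to be found in the camera images.
- stand: Fixed round dark-wood stand, 344 mm across, 12 mm thick. Origin: on the shelf under the turntable's axis, z up. A flat brass pointer (34 mm bar with arrow head) lies on its rim 154 mm from the axis along the stand's -x (the side towards the robot). The pawl's bracket stands on the rim along +y: 24 x 9 mm, top 50 mm above the shelf, 152 mm from the axis.
- turntable (a joint): Turntable angle, rad: 0 = knob in line with pointer, positive counter-clockwise from above (forward); stops at -0.4 and 1.7. Ring of 30 saw teeth 7 mm high, 122 to 140 mm from the axis, tops 33 mm above the shelf; cherry-wood deck, radius 118 mm, top at 38 mm. Pawl down: turns forward, but back at most one tooth (12 degrees). Low-friction bearing; stays where left.
- knob (a point): Centre of the grip of the upright round brass knob on the turntable: 18 mm diameter, 41 mm high above the deck, at 92 mm from the axis; this point is 58 mm above the shelf, 21 mm below the knob's top. The knob is fixed to the turntable and moves on a circle about the stand's origin.
- pawl (a joint): Pawl angle, rad: 0 to 0.23 with its nose down in the teeth, 1.31 thrown right back on its stop. Pivot 131 mm from the axis along the stand's +y, 42 mm above the shelf; turns about the stand's y axis, positive moving the lever to the stand's +x. Held only by its weight: past about 0.65 it tips over and stays there; under 1 N on the ball moves it.
- pawl_ball (a point): Centre of the 20 mm steel ball on the pawl's thin upright lever, 50 mm from the pivot. Pawl down: ball 14 to 25 mm to the stand's -x side of the pivot, 85 to 90 mm above the shelf. Thrown back: 35 mm to the +x side, 77 mm above the shelf. Push the ball along the stand's +x to throw the pawl.
- ruby_thimble_centre (a point): Centre of the loose ruby glass thimble, 21 mm across at the foot and 26 mm high, standing near the middle of the turntable's deck. It rides round with the deck when that is turned smoothly. z axis up.
There are look-alikes about, which are no part of the job. Of the things that look like the part that bears ruby_thimble_centre, the smallest one is meant.

How it is judged:
By the outcome, as a careful person would: the job done as asked, in the order asked, and still so for the second after the job is handed in, with the robot touching nothing.
It also fails if it takes over 43 s, if anything falls off the work surface, if the arm or the gripper's body presses on something with over 40 N, if the wrist force passes 120 N, or if a joint passes its speed limit or range.

## Working session

There is one attempt and no reset: what is moved stays moved. The work goes in short steps, Python scripts to look and compute and a tool call to move; the robot and the scene stay as the last step left them, time stands still between calls to the robot, and variables do not carry over. Pictures are saved under pics/ and viewed, at most 10 in all, crops included, and the job is handed in when it is done.

Besides the shell and the picture viewer there is one more tool, called after "Call:" by a JSON object that holds its "op" and its "data", one argument or row to a line. play_rows: Moves the arm, as the interface text tells. Its arguments: {"type":"object","properties":{"commands":{"type":"array","items":{"type":"array","items":{"type":"number"}}},"force":{"type":"number"}},"required":["commands"]}

```bash
mkdir -p pics
cat > h.py <<'E'
import numpy as np, cv2
from station import ctrl
def cam(n):
    m=ctrl.camera_model(n);K=np.array([[m['fx'],0,m['cx']],[0,m['fy'],m['cy']],[0,0,1.]])
    return K,np.array(m['rvec'],float).reshape(3),np.array(m['tvec'],float).reshape(3)
def ray(n,u,v):
    K,r,t=cam(n);R=cv2.Rodrigues(r)[0];d=R.T@np.linalg.inv(K)@[u,v,1.];return -R.T@t,d
def plane(n,u,v,z):
    c,d=ray(n,u,v);return c+d*(z-c[2])/d[2]
def proj(n,p):
    K,r,t=cam(n);return cv2.projectPoints(np.array(p,float).reshape(-1,1,3),r,t,K,None)[0].reshape(-1,2)
def two(a,b):
    (c1,d1),(c2,d2)=ray('top',*a),ray('side',*b)
    s=np.linalg.lstsq(np.c_[d1,-d2],c2-c1,rcond=None)[0];p,q=c1+s[0]*d1,c2+s[1]*d2
    return (p+q)/2,np.linalg.norm(p-q)
E
python3 - <<'E'
from h import *
for n in('top','side'):
    cv2.imwrite(f'pics/{n}0.png',ctrl.camera(n)); print(n,ray(n,280,210))
o=ctrl.get_obs();print(o['ee_pos'],o['eef_rot'],o['time_s'],o['grip_width'])
E
```

```text
top (array([ 0.32495332, -0.00213655,  0.96632271]), array([ 0.21233749, -0.0183653 , -0.97711211]))
side (array([ 0.22531248, -0.59801408,  0.58436003]), array([ 0.31395763,  0.70969699, -0.63072599]))
[0.23950745 0.49485806 0.20495179] [-3.14057594e+00 -4.68985859e-05  2.69083044e+00] 0.1 0.09394206488199026
```

View pics/top0.png

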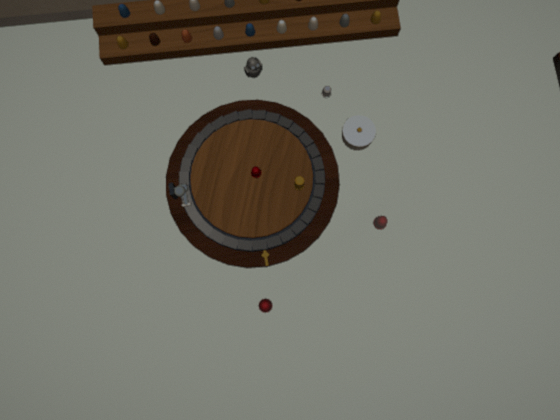

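View pics/side0.png

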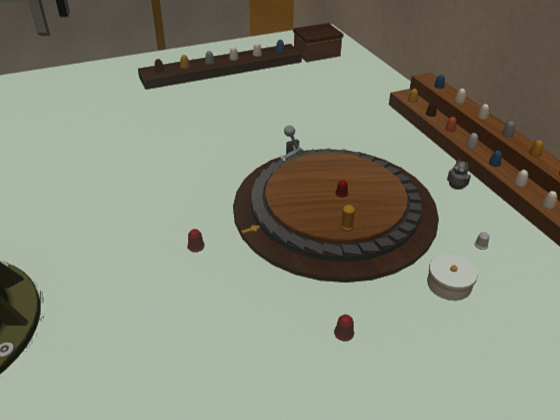

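Top view: stand centre near (253,182), knob (300,182), pointer (265,257), pawl ball about (180,190). Ruby candidates are the deck thimble (256,172) and two on the table, (265,305) and (381,221). The deck one fits the description. In the side view the ball is at (290,131), the knob at (348,215) and the deck thimble at (342,187).

Run:
```python
from h import *
T=cv2.imread('pics/top0.png');S=cv2.imread('pics/side0.png')
h=cv2.cvtColor(T,cv2.COLOR_BGR2HSV)
# stand: non-background blob around centre
m=((h[...,1]>70)|(h[...,2]<110)).astype(np.uint8)
n,l,st,c=cv2.connectedComponentsWithStats(m)
k=l[200,253]; print('stand blob',st[k])
cs=max(cv2.findContours((l==k).astype(np.uint8),0,1)[0],key=cv2.contourArea)[:,0,:]
P=np.array([plane('top',u,v,.012)[:2] for u,v in cs])
def fit(P):
    for _ in range(4):
        a=np.linalg.lstsq(np.c_[2*P,np.ones(len(P))],(P**2).sum(1),rcond=None)[0]
        r=np.sqrt(a[2]+a[:2]@a[:2]);e=abs(np.linalg.norm(P-a[:2],axis=1)-r);P=P[e<max(.002,2*np.median(e))]
    return a[:2],r,len(P)
C,r,nn=fit(P);print('stand',C,r,nn)
def blobs(img,lo,hi,name):
    hh=cv2.cvtColor(img,cv2.COLOR_BGR2HSV);mm=cv2.inRange(hh,lo,hi)
    n,l,st,c=cv2.connectedComponentsWithStats(mm)
    for i in range(1,n):
        if st[i,4]>15 : print(name,st[i],c[i].round(1))
blobs(T[95:320,150:420],(20,150,90),(32,255,255),'T brass (+150,95)')
blobs(S[95:320,150:460],(20,150,90),(32,255,255),'S brass (+150,95)')
for nm,im in(('T',T),('S',S)):
    hh=cv2.cvtColor(im,cv2.COLOR_BGR2HSV)
    mm=((hh[...,0]<4)|(hh[...,0]>170))&(hh[...,1]>150)
    n,l,st,c=cv2.connectedComponentsWithStats(mm.astype(np.uint8))
    for i in range(1,n):
        if st[i,4]>25: print(nm,'red',st[i],c[i].round(1))
a=cv2.resize(T[160:220,155:215],(400,400),interpolation=3);b=cv2.resize(S[110:170,260:320],(400,400),interpolation=3)
cv2.imwrite('pics/c1.png',np.hstack([a,b]))
a=cv2.resize(T[160:275,240:340],(400,460));b=cv2.resize(S[150:265,235:390],(400,460));cv2.imwrite('pics/c2.png',np.hstack([a,b]))
```

```text
stand blob [  165    99   175   170 23152]
stand [0.59757064 0.0275548 ] 0.17061896646415808 483
T brass (+150,95) [146  81   8   9  53] [149.2  85.1]
T brass (+150,95) [112 156   7  14  40] [115.2 161.4]
S brass (+150,95) [194 110   9   7  41] [198.3 113.4]
S brass (+150,95) [ 92 131  18   7  46] [101.3 133.6]
T red [251 167  10  11  74] [255.6 171.8]
T red [260 300  11  11  97] [264.8 305.1]
S red [336 181  12  16 107] [341.8 188. ]
S red [189 230  10   7  39] [193.4 232.4]
S red [339 315  13  11  93] [345.  319.9]
```

View pics/c1.png

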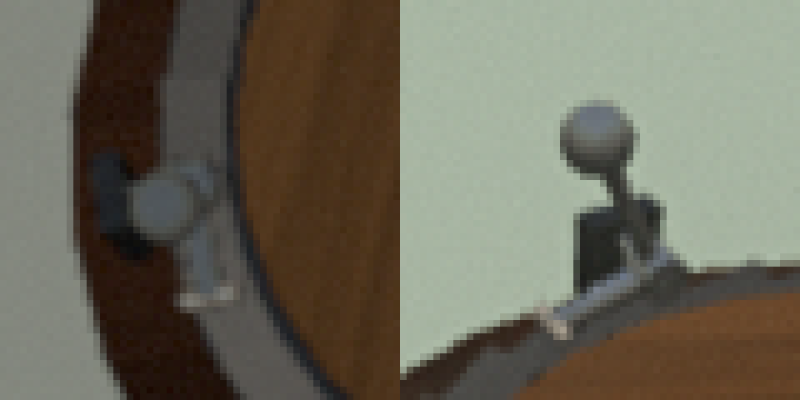

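View pics/c2.png

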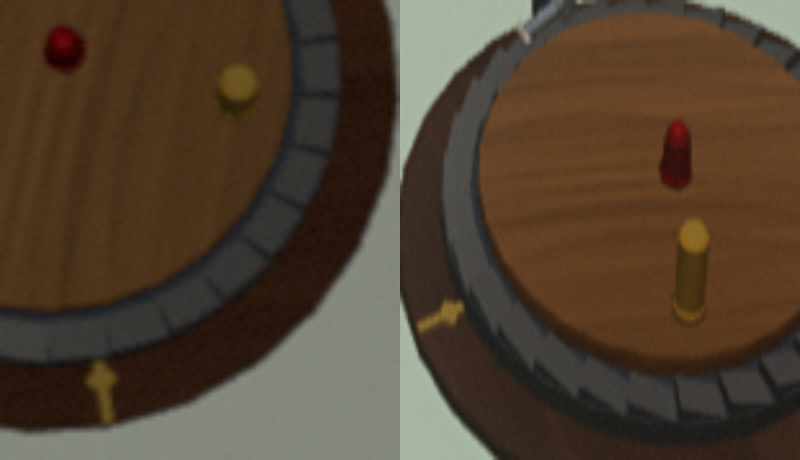

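The crops confirm the steel ball at top (179.5,191) and side (289.6,130.6), with the pawl nose pointing to the stand's -x. The single ruby thimble on the deck stands at (256,172), the knob top is at (299.5,181), and the arrow is clear. Working out the geometry now.

Run:
```python
from h import *
C=np.array([.5976,.0276])
b,e=two((179.5,191),(289.6,130.6));print('ball',b,e)
k,e=two((299.2,180.8),(348.3,209.8));print('knobtop',k,e, 'planetop',plane('top',299.4,181,.079))
k=plane('top',299.2,180.8,.079)
tip=plane('top',264.3,251.5,.013);p=plane('top',265.2,256.4,.013)
print('pointer',p,np.linalg.norm(p[:2]-C)); print('pt side',plane('side',251.3,228.6,.013))
d=p[:2]-C; ang=np.arctan2(-d[1],-d[0]);print('stand yaw deg',np.degrees(ang))
for z in(.012,): pass
dk=k[:2]-C;print('knob r',np.linalg.norm(dk),'theta',np.degrees(np.arctan2(dk[1],dk[0])-np.arctan2(d[1],d[0])))
R=lambda v:C+np.array([[np.cos(ang),-np.sin(ang)],[np.sin(ang),np.cos(ang)]])@v
print('pivot',R(np.array([0,.131])),'ball down',R(np.array([-.02,.131])),'thrown',R(np.array([.035,.131])))
print('thimble',plane('top',255.6,171.8,.055), two((255.6,171.8),(341.8,188)))
print('knob goal',R(np.array([-.092,0])))
print(ctrl.get_obs()['ee_pos'])
# deck circle check: project expected stand/deck circles to image
```

```text
ball [0.57295308 0.15655902 0.08803184] 0.004649804327580589
knobtop [ 0.57179848 -0.06077189  0.07266904] 0.003889738867829456 planetop [ 0.56774392 -0.06000327  0.079     ]
pointer [0.4454785  0.01784937 0.013     ] 0.1524336790574635
pt side [0.44902927 0.01940949 0.013     ]
stand yaw deg 3.667508354520115
knob r 0.09211567448411026 theta 67.69410588763338
pivot [0.5892204  0.15833172] ball down [0.56926136 0.15705239] thrown [0.62414872 0.16057054]
thimble [0.60126708 0.01829845 0.055     ] (array([0.60519704, 0.01771893, 0.04917011]), np.float64(0.0043843181358207235))
knob goal [0.50578841 0.02171509]
[0.23950745 0.49485806 0.20495179]
```

Call:
{"op": "play_rows", "data": {
  "commands": [
    [0,0,0,0,0,6.42,1],
    [0,0,0,0,0,6.42,1],
    [0,0,0,0,0,6.42,1],
    [0,0,0,0,0,6.42,1],
    [0,0,0,0,0,6.42,1],
    [0,0,0,0,0,6.42,1],
    [0,0,0,0,0,6.42,1],
    [0,0,0,0,0,6.42,1],
    [0,0,0,0,0,6.42,1],
    [0,0,0,0,0,6.42,1],
    [-0.026,0.023,0,0,0,0,1],
    [-0.026,0.023,0,0,0,0,1],
    [-0.026,0.023,0,0,0,0,1],
    [-0.026,0.023,0,0,0,0,1],
    [-0.026,0.023,0,0,0,0,1],
    [-0.026,0.023,0,0,0,0,1],
    [-0.026,0.023,0,0,0,0,1],
    [-0.026,0.023,0,0,0,0,1],
    [-0.026,0.023,0,0,0,0,1],
    [-0.026,0.023,0,0,0,0,1]
  ],
  "force": 6
}}

```text
time_s: 1.77
ee_pos: [0.4703, 0.2334, 0.2053]
eef_rot: [-3.141, 0.0, 1.57]
force: [0.6, 0.9, 0.5]
grip_width: 0.0006
grip_force: 0.0
```

Call:
{"op": "play_rows", "data": {
  "commands": [
    [-0.019,0.015,0,0,0,0,1],
    [-0.019,0.015,0,0,0,0,1],
    [-0.019,0.015,0,0,0,0,1],
    [-0.019,0.015,0,0,0,0,1],
    [0,0,0.02,0,0,0,1],
    [0,0,0.02,0,0,0,1],
    [0,0,0.02,0,0,0,1],
    [0,0,0.02,0,0,0,1],
    [0,0,0.02,0,0,0,1],
    [0,0,0.02,0,0,0,1],
    [0,0,0.01,0,0,0,1],
    [0,0,0,0,0,0,1]
  ]
}}

```text
time_s: 2.77
ee_pos: [0.5283, 0.1586, 0.0733]
eef_rot: [-3.138, 0.001, 1.57]
force: [-0.0, 0.8, 0.4]
grip_width: 0.0005
grip_force: 0.0
```

Run:
```python
from h import *
T=ctrl.camera('top');S=ctrl.camera('side');o=ctrl.get_obs();print(o['ee_pos'],o['force'],proj('side',o['ee_pos']))
a=cv2.resize(T[130:230,150:250],(400,400));b=cv2.resize(S[80:180,240:340],(400,400));cv2.imwrite('pics/c3.png',np.hstack([a,b]))
```

```text
[0.52968563 0.15896472 0.07598621] [-1.05657523  0.06564699  0.90105695] [[264.9522264  141.12877331]]
```

View pics/c3.png

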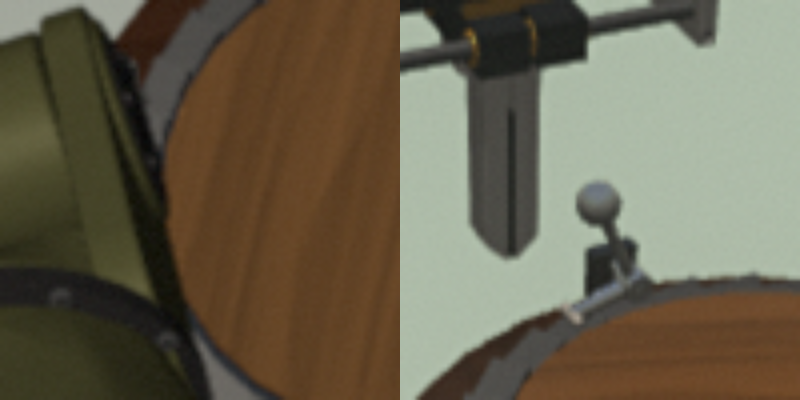

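The closed fingers sit left of the ball, lined up with it (crop (510,255) against ball (598,203)), and the pawl is still down. Now I push along +x.

Call:
{"op": "play_rows", "data": {
  "commands": [
    [0,0.005,0.005,0,0,0,1],
    [0,0.005,0,0,0,0,1],
    [0,0.005,0,0,0,0,1],
    [0,0.005,0,0,0,0,1],
    [0,0.005,0,0,0,0,1],
    [0,0.005,0,0,0,0,1],
    [0,0.005,0,0,0,0,1],
    [0,0.005,0,0,0,0,1],
    [0,0.005,0,0,0,0,1],
    [0,0.005,0,0,0,0,1],
    [0,0.005,0,0,0,0,1],
    [0,0.005,0,0,0,0,1],
    [0,0.005,0,0,0,0,1],
    [0,0.002,0,0,0,0,1],
    [0,0,0,0,0,0,1],
    [0,-0.01,0,0,0,0,1],
    [0,-0.015,0,0,0,0,1],
    [0,-0.015,-0.02,0,0,0,1]
  ]
}}

```text
time_s: 4.37
ee_pos: [0.5541, 0.1584, 0.0872]
eef_rot: [-3.136, 0.001, 1.57]
force: [-0.4, 1.1, -0.3]
grip_width: 0.0003
grip_force: 0.0
```

Run:
```python
from h import *
T=ctrl.camera('top');S=ctrl.camera('side');o=ctrl.get_obs();print(o['ee_pos'],o['force'])
b=cv2.resize(S[80:280,230:450],(660,600));cv2.imwrite('pics/c4.png',b)
```

```text
[0.55603192 0.15924804 0.09269651] [0.24650747 0.36056263 0.16485291]
```

View pics/c4.png

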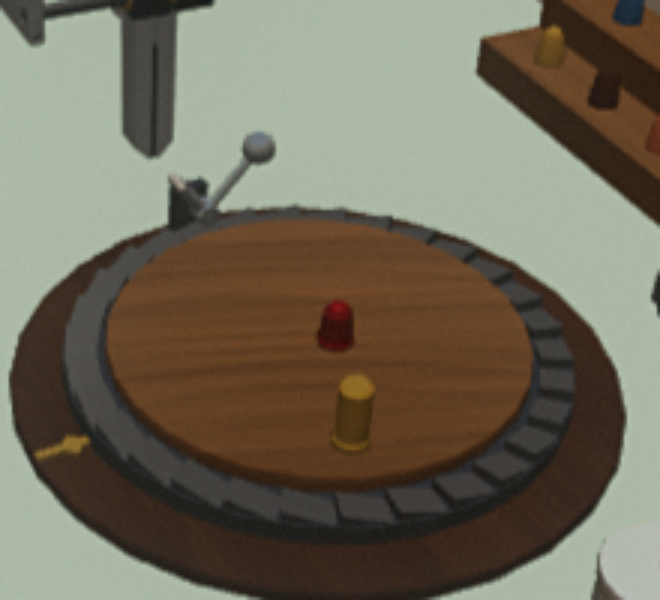

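The pawl lies thrown to +x: ball at crop (258,148), nose raised clear of the teeth. Thimble (337,325) and knob (355,410) haven't moved. Next is the knob.

Call:
{"op": "play_rows", "data": {
  "commands": [
    [0,0,-0.025,0,0,0,1],
    [0,0,-0.025,0,0,0,0.1],
    [-0.022,0.0014,0,0,0,0,0.1],
    [-0.022,0.0014,0,0,0,0,0.1],
    [-0.022,0.0014,0,0,0,0,0.1],
    [-0.022,0.0014,0,0,0,0,0.1],
    [-0.022,0.0014,0,0,0,0,0.1],
    [-0.022,0.0014,0,0,0,0,0.1],
    [-0.022,0.0014,0,0,0,0,0.1],
    [-0.022,0.0014,0,0,0,0,0.1],
    [-0.022,0.0014,0,0,0,0,0.1],
    [-0.022,0.0014,0,0,0,0,0.1],
    [0,0,0,0,0,4.75,0.1],
    [0,0,0,0,0,4.75,0.1],
    [0,0,0,0,0,4.75,0.1],
    [0,0,0,0,0,4.75,0.1],
    [0,0,0,0,0,0,0.1]
  ]
}}

```text
time_s: 5.88
ee_pos: [0.5706, -0.0613, 0.14]
eef_rot: [-3.141, -0.0, 1.235]
force: [1.2, 0.3, -0.0]
grip_width: 0.0423
grip_force: 0.0
```

Run:
```python
from h import *
S=ctrl.camera('side');o=ctrl.get_obs();print(o['ee_pos'],o['eef_rot'],o['force'],o['grip_width'],proj('side',o['ee_pos']))
b=cv2.resize(S[100:280,230:450],(660,540));cv2.imwrite('pics/c5.png',b)
```

```text
[ 0.57051097 -0.0612221   0.14009938] [-3.14142764e+00  6.37169025e-05  1.23993533e+00] [-0.07792893  0.06121354  0.03404756] 0.04268914412553161 [[350.5669055 173.3182936]]
```

View pics/c5.png

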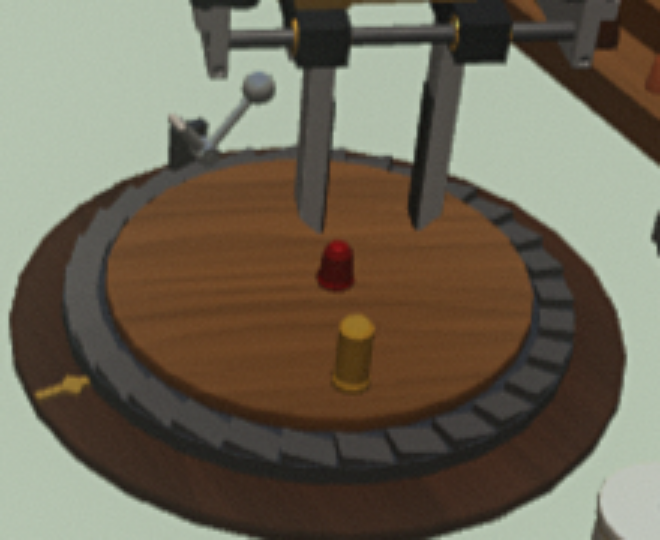

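The fingers straddle the knob (tips at 315 and 430, knob at 357). Lowering 90 mm and gripping gently.

Call:
{"op": "play_rows", "data": {
  "commands": [
    [0,0,0.015,0,0,0,0.1],
    [0,0,0.015,0,0,0,0.1],
    [0,0,0.015,0,0,0,0.1],
    [0,0,0.015,0,0,0,0.1],
    [0,0,0.015,0,0,0,0.1],
    [0,0,0.015,0,0,0,0.1],
    [0,0,0,0,0,0,0.2],
    [0,0,0,0,0,0,0.3],
    [0,0,0,0,0,0,0.4],
    [0,0,0,0,0,0,0.5],
    [0,0,0,0,0,0,0.55],
    [0,0,0,0,0,0,0.6],
    [0,0,0,0,0,0,0.65],
    [0,0,0,0,0,0,0.7],
    [0,0,0,0,0,0,0.75],
    [0,0,0,0,0,0,0.75]
  ],
  "force": 5
}}

```text
time_s: 7.27
ee_pos: [0.5706, -0.0612, 0.0509]
eef_rot: [3.141, -0.0, 1.239]
force: [-0.4, 0.5, 6.2]
grip_width: 0.0174
grip_force: 5.0
```

Run:
```python
from h import *
o=ctrl.get_obs();p=o['ee_pos'];print(p,o['eef_rot'],o['force'],o['grip_width'],o['grip_force'])
S=ctrl.camera('side');cv2.imwrite('pics/s6.png',S)
E=cv2.inRange(cv2.cvtColor(S,cv2.COLOR_BGR2HSV),(20,150,90),(32,255,255))
C=np.array([.5985,.0280]);d=p[:2]-C;print(np.linalg.norm(d),np.degrees(np.arctan2(d[1],d[0])))
```

```text
[ 0.57063931 -0.06118394  0.05094478] [ 3.14071365e+00 -1.13038858e-04  1.23873697e+00] [-0.39974036  0.54750391  6.15878943] 0.017430209687011557 5.019473328720778
0.09343443746538611 -107.34858751737721
```

Gripped at 17.4 mm and about 93 mm radius, so the knob is held. I need about 69° clockwise and will do the first 37°, then check.

Call:
{"op": "play_rows", "data": {
  "commands": [
    [0,-0.0013,0,0,0,0.8,0.75],
    [0,-0.0024,0,0,0,1.5,0.75],
    [0,-0.0037,0,0,0,2.3,0.75],
    [0,-0.0037,0,0,0,2.3,0.75],
    [0,-0.0037,0,0,0,2.3,0.75],
    [0,-0.0037,0,0,0,2.3,0.75],
    [0,-0.0037,0,0,0,2.3,0.75],
    [0,-0.0037,0,0,0,2.3,0.75],
    [0,-0.0037,0,0,0,2.3,0.75],
    [0,-0.0037,0,0,0,2.3,0.75],
    [0,-0.0037,0,0,0,2.3,0.75],
    [0,-0.0037,0,0,0,2.3,0.75],
    [0,-0.0037,0,0,0,2.3,0.75],
    [0,-0.0037,0,0,0,2.3,0.75],
    [0,-0.0037,0,0,0,2.3,0.75],
    [0,-0.0037,0,0,0,2.3,0.75],
    [0,-0.0024,0,0,0,1.5,0.75],
    [0,-0.0013,0,0,0,0.8,0.75],
    [0,0,0,0,0,0,0.75]
  ]
}}

```text
time_s: 8.9
ee_pos: [0.524, -0.0263, 0.0509]
eef_rot: [3.141, -0.001, 0.596]
force: [4.5, 2.8, 4.5]
grip_width: 0.0173
grip_force: 5.0
```

Run:
```python
from h import *
o=ctrl.get_obs();p=o['ee_pos'];print(p,np.degrees(o['eef_rot']),o['force'],o['grip_width'],o['grip_force'])
S=ctrl.camera('side');cv2.imwrite('pics/c7.png',cv2.resize(S[100:280,230:450],(660,540)))
C=np.array([.5985,.0280]);d=p[:2]-C;print(np.linalg.norm(d),np.degrees(np.arctan2(d[1],d[0])))
```

```text
[ 0.52402763 -0.02630981  0.0509319 ] [ 1.79956487e+02 -8.48831921e-02  3.41616792e+01] [4.51717913 2.79624169 4.51657712] 0.017250217145199153 5.017762849456631
0.09217206321730112 -143.8981830452186
```

View pics/c7.png

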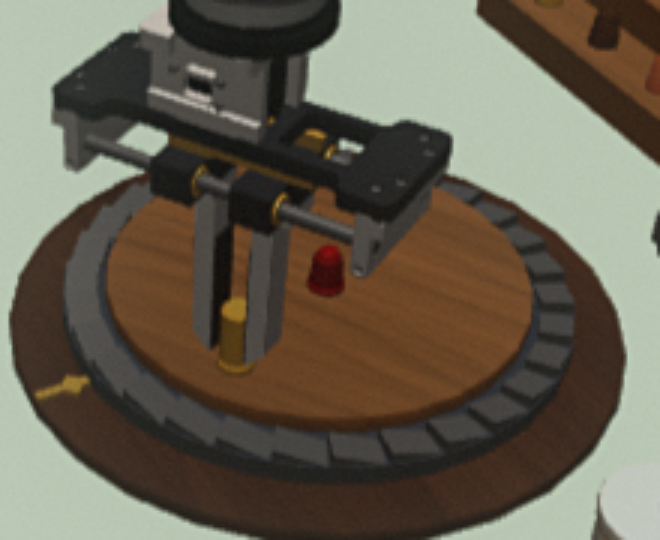

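The knob (235,335) is following and the thimble (326,270) is standing. About 32° remain.

Call:
{"op": "play_rows", "data": {
  "commands": [
    [0.0002,-0.0013,0,0,0,0.8,0.75],
    [0.0002,-0.0024,0,0,0,1.5,0.75],
    [0.0001,-0.0037,0,0,0,2.3,0.75],
    [0.0001,-0.0037,0,0,0,2.3,0.75],
    [0.0001,-0.0037,0,0,0,2.3,0.75],
    [0.0001,-0.0037,0,0,0,2.3,0.75],
    [0.0001,-0.0037,0,0,0,2.3,0.75],
    [0.0001,-0.0037,0,0,0,2.3,0.75],
    [0.0001,-0.0037,0,0,0,2.3,0.75],
    [0.0001,-0.0037,0,0,0,2.3,0.75],
    [0.0001,-0.0037,0,0,0,2.3,0.75],
    [0.0001,-0.0037,0,0,0,2.3,0.75],
    [0.0001,-0.0037,0,0,0,2.3,0.75],
    [0.0001,-0.0037,0,0,0,2.3,0.75],
    [0,-0.0024,0,0,0,1.5,0.75],
    [0,-0.0013,0,0,0,0.8,0.75],
    [0,0,0,0,0,0,0.75],
    [0,0,0,0,0,0,0.75]
  ]
}}

```text
time_s: 10.45
ee_pos: [0.5078, 0.0221, 0.0505]
eef_rot: [3.141, 0.001, 0.035]
force: [-2.9, -0.2, 7.9]
grip_width: 0.0175
grip_force: 5.0
```

Run:
```python
from h import *
o=ctrl.get_obs();p=o['ee_pos'];print(p,np.degrees(o['eef_rot']),o['force'],o['grip_width'],o['grip_force'])
S=ctrl.camera('side');T=ctrl.camera('top');cv2.imwrite('pics/s8.png',S);cv2.imwrite('pics/t8.png',T)
cv2.imwrite('pics/c8.png',np.hstack([cv2.resize(S[150:270,220:340],(400,400)),cv2.resize(T[140:280,200:340],(400,400))]))
C=np.array([.5985,.0280]);d=p[:2]-C;print(np.linalg.norm(d),np.degrees(np.arctan2(d[1],d[0])))
```

```text
[0.50776732 0.02208566 0.05052462] [1.79987796e+02 7.02014587e-02 2.02162986e+00] [-2.85161375 -0.24099228  7.89192069] 0.017545576229497067 5.02747215970885
0.09092523874401258 -176.27049266402736
```

View pics/c8.png

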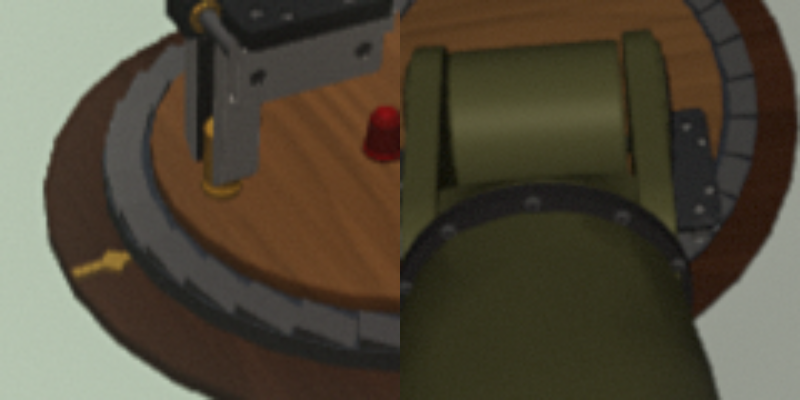

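The knob is nearly at the pointer: its foot is at (222,188), the pointer at (100,265), and the thimble stands. I'll release, lift and move aside to measure.

Call:
{"op": "play_rows", "data": {
  "commands": [
    [0,0,0,0,0,0,0.6],
    [0,0,0,0,0,0,0.5],
    [0,0,0,0,0,0,0.4],
    [0,0,0,0,0,0,0.3],
    [0,0,0,0,0,0,0.2],
    [0,0,0,0,0,0,0.1],
    [0,0,-0.015,0,0,0,0.1],
    [0,0,-0.02,0,0,0,0.1],
    [0,0,-0.03,0,0,0,0.1],
    [0,0,-0.03,0,0,0,0.1],
    [0,0.035,0,0,0,0,0.1],
    [0,0.035,0,0,0,0,0.1],
    [0,0.035,0,0,0,0,0.1],
    [0,0.035,0,0,0,0,0.1],
    [0,0.035,0,0,0,0,0.1],
    [0,0.035,0,0,0,0,0.1],
    [0,0.035,0,0,0,0,0.1]
  ]
}}

```text
time_s: 11.97
ee_pos: [0.5163, -0.2243, 0.1455]
eef_rot: [-3.142, -0.0, 0.035]
force: [0.0, 0.8, -0.7]
grip_width: 0.0425
grip_force: 0.0
```

Run:
```python
from h import *
o=ctrl.get_obs();print(o['ee_pos'],o['force'])
S=ctrl.camera('side');T=ctrl.camera('top');cv2.imwrite('pics/s9.png',S);cv2.imwrite('pics/t9.png',T)
cv2.imwrite('pics/c9.png',np.hstack([cv2.resize(S[100:280,220:450],(400,313)),cv2.resize(T[95:275,160:345],(400,313))]))
for nm,im,(y,x) in(('top',T,(95,160)),('side',S,(95,220))):
    mm=cv2.inRange(cv2.cvtColor(im[y:280,x:450],cv2.COLOR_BGR2HSV),(18,130,70),(34,255,255))
    n,l,st,c=cv2.connectedComponentsWithStats(mm)
    for i in range(1,n):
        if st[i,4]>15: print(nm,st[i],(c[i]+[x,y]).round(2))
```

```text
[ 0.51630606 -0.22431618  0.14546601] [ 3.42963721e-04  8.25783290e-01 -6.59933391e-01]
top [ 93 120  12  13 106] [258.27 220.54]
top [101 155   9  16  75] [265.27 256.81]
side [135  68  11   6  29] [360.1  165.28]
side [198  73  18  14  69] [426.62 174.77]
side [ 61  89  11  25 193] [285.97 195.86]
side [172 103  11   7  35] [396.91 200.71]
side [ 22 130  18   9  77] [250.84 228.75]
```

View pics/c9.png

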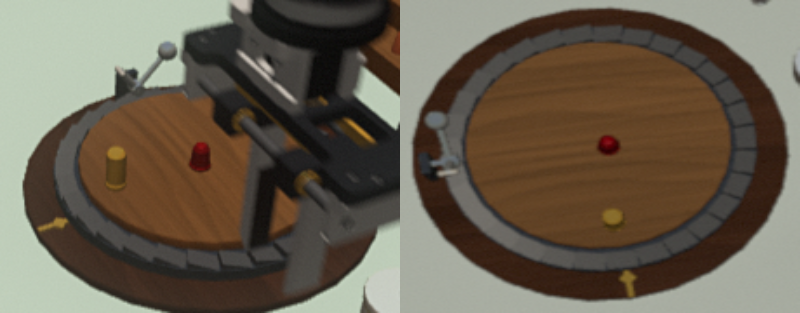

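The knob (crop right (613,217)) is close to in line between the disc centre and the pointer (628,283). The pawl is still thrown back and the thimble stands at (608,145). Measuring the residual.

Run:
```python
from h import *
T=cv2.imread('pics/t9.png');h=cv2.cvtColor(T,cv2.COLOR_BGR2HSV)
def fit(P):
    for _ in range(5):
        a=np.linalg.lstsq(np.c_[2*P,np.ones(len(P))],(P**2).sum(1),rcond=None)[0]
        r=np.sqrt(a[2]+a[:2]@a[:2]);e=abs(np.linalg.norm(P-a[:2],axis=1)-r);P=P[e<max(.0015,2*np.median(e))]
    return a[:2],r,len(P)
def circ(m,z,seed):
    n,l,st,c=cv2.connectedComponentsWithStats(m.astype(np.uint8));k=l[seed]
    cs=max(cv2.findContours((l==k).astype(np.uint8),0,1)[0],key=cv2.contourArea)[:,0,:]
    return fit(np.array([plane('top',u,v,z)[:2] for u,v in cs]))
s=circ((h[...,1]>70)|(h[...,2]<110),.012,(200,253));d=circ((h[...,1]>120)&(h[...,2]>45),.038,(200,250))
print('stand',s,'deck',d)
# knob top disc: brighter pixels
roi=h[205:235,245:272];m=cv2.inRange(roi,(18,130,70),(34,255,255));v=roi[...,2][m>0];print(np.percentile(v,[10,30,50,70,90]))
ys,xs=np.where((m>0)&(roi[...,2]>0.75*np.percentile(v,90)));k=np.array([xs.mean()+245,ys.mean()+205]);print(k,len(xs), np.ptp(xs)+1,np.ptp(ys)+1)
kp=plane('top',*k,.079)[:2];pp=plane('top',265.27,256.81,.0135)[:2]
print('knob',kp,'pointer',pp)
for C in(s[0],d[0],(s[0]+d[0])/2):
    a=lambda p:np.degrees(np.arctan2(*(p-C)[::-1]))
    print('theta',a(kp)-a(pp),np.linalg.norm(kp-C),np.linalg.norm(pp-C))
# side view check
ks=two((k[0],k[1]),(285.6,189))
print('two',ks, plane('side',250.84,228.75,.0135))
```

```text
stand (array([0.59761717, 0.02769897]), np.float64(0.16966590649870505), 478) deck (array([0.59779503, 0.02767266]), np.float64(0.11611485820365915), 331)
[ 80. 103. 121. 135. 137.]
[257.90666667 218.90666667] 75 12 9
knob [0.50590057 0.02245569] pointer [0.44462232 0.01778805]
theta -0.43446997367834683 0.09186635658368619 0.15331552720285468
theta -0.44304670948125136 0.09204242858573544 0.15349131545974645
theta -0.43876515563269436 0.09195439078566782 0.15340342017154981
two (array([0.50801394, 0.02242943, 0.0723427 ]), np.float64(0.0015421103944664057)) [0.44802995 0.01881198 0.0135    ]
```

Knob is within about 0.4° of the pointer, and the radii check (92 and 153 mm). Handing in.

```bash
python3 -c "
from station import ctrl
print(ctrl.hand_in())"
```

```text
the job is handed in; nothing more can be done
None
```

The job is handed in: the pawl was thrown right over and stayed there, the turntable is turned back until the knob is within about 0.4° of the pointer by camera, and the ruby thimble is still standing on the deck; it took about 12 s and the arm is clear.

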